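# Lower the bench press onto a pile of pasted boards and lock it

## Robot

A 6-joint arm with a two-finger parallel gripper is mounted at the origin on the work surface. World frame = base frame: x ahead of the robot, y to its left, z up, the work surface at z = 0. Lengths are in m, angles in rad, forces in N, time in s.
With the tool pointing down it reaches from about 0.25 to 0.725 m from the base axis. Payload 4 kg.
Tool frame: the origin (TCP) lies at the very end of the fingers, on their centre line; the grasp point (between the pads) lies 19 mm behind it; x points along the fingers, z is the direction in which the jaws open and shut, and the axes are right-handed (so a half turn about x gives the same grasp; the last joint's range is limited). The gripper opens to 85 mm and grips with 20 to 120 N. Pads are 22 mm wide; open, the fingers measure 114 mm over their backs; the gripper's body (76 mm by 85 mm) begins 54 mm behind the grasp point. The pads swing forward as they close: fully open they stand 13 mm farther back than shut.
Start: joints at [-1.213, 0.241, 0.005, 1.335, 0, 1.571], TCP at [0.175, -0.468, 0.231] pointing down, gripper open.
Joint ranges: [-2.72, 2.72], [-1.05, 1.87], [-1.09, 1.28], [-1.99, 2.15], [-1.42, 1.44], [-3.14, 3.14]. Speed limits (rad/s): [2.79, 2.79, 3.14, 3.14, 3.14, 3.14].

## Interface

Orientations are given as a unit quaternion [x, y, z, w].
In Python, from workcell import bot gives the robot as it stands.
- The arm moves only by the tool step_arm, never from a script. Its argument "series" is a list of rows, each an object of numbers: "x", "y", "z": the shift along the world's x, y, z in cm; "twist": the turn about the world's z in degrees; "jaw": the finger opening in cm, from 0 to 8.54. In form: [{"x": .., "y": .., "z": .., "twist": .., "jaw": ..}, ...]. A call has 1 to 10 rows; each row is the pose to reach, as a shift and turn from the pose measured when the call began; what a row does not reach only later rows make up. A row lasts 1/12 s, in which the tool goes at most 41.7 mm and 7.16 degrees, less where a joint would pass 70% of its speed; a pose out of reach is approached as far as the arm can. A call with a gripper value outside its range is refused whole. The fingers move at their own pace and stop on an object; the grip force is fixed at half the most. Time passes only in rows, so rows that repeat a pose let the fingers close. It gives the time, the measured TCP pose, the force and the opening at its end, in the units of the state.
- bot.get_obs(): the state, without advancing time (a new reading comes with each control period).
- bot.camera(name): name is "scene" or "top" or "wrist"; returns (picture, depth): 384x512x3 uint8, red, green, blue; 384x512 float32, m along the optical axis (not along the pixel's ray), 0 where there is no reading.
- bot.camera_info(name): a dict with "camera_matrix" (3x3 intrinsics, pixels), "D" ([k1, k2, p1, p2, k3] as OpenCV has them; the pictures are not rectified), "R" (3x3) and "t" (3): a world point X has camera coordinates R X + t; the wrist camera has in their place "mount" (4x4, takes a point from camera to tool coordinates, whose origin is the TCP and whose axes are the tool frame's). Camera axes: x right, y down, z forward; pixel columns grow to the right and rows downward; lengths in m; the calibration is good to about 2 mm. A picture is of the moment at which its call begins: read the wrist's pose just before it. camera_info takes no time and is no camera call.
- bot.job_done(): hands the job in, once; it reports no verdict.
The state is a dict: "clock": time; "joint_pos": joint angles; "joint_vel": joint speeds; "tau": joint torques, N m; "eef_pos": TCP position; "tool_rot": TCP orientation; "ft_force": force on the tool from outside, world axes, zero at the start; "ft_torque": the same for the moment, N m; "grip_width": finger opening in m.
Only numpy, scipy, OpenCV 4.12 (cv2) and the standard library are available. Lean on these libraries where they do the work, as an engineer would, in place of code of your own. Each camera call takes 0.05 s, during which the arm holds its last target.

## Task

Bring the bench press down on the pile of freshly pasted boards: break its tight wing handle loose, turn it free, and, keeping hold of it because the platen then falls, lower the platen gently until you feel it rest lightly on the pile. Then twist the handle back to lock the platen there and let go; do not drop or ram the platen onto the boards, and leave the things lying around the press alone.

Things in the scene. Friction and masses are not known exactly. Their poses are not given: they have to be found in the camera images.
- press: quick-action bench press, bolted down: a grey bed 190 x 300 x 30 mm, two steel columns 115 mm either side of the middle, and across them a grey crosshead 48 mm wide, 288 mm long, whose round central boss (68 mm across) has its top 196 mm above the bench. Origin: centre of the bed's underside, on the bench; its y axis runs along the crosshead, z up
- handle (a joint): turn of the wing handle about the vertical spindle, rad: 0 = fully locked, wings in line with the crosshead (there is a stop); it grows counter-clockwise seen from above to a stop at 1.45. Sprung shoes in the crosshead grip the spindle below about 0.55: there turning takes up to about 0.9 N m and the spindle cannot slide; above about 0.6 it turns almost freely and the spindle slides. It starts locked, between 0 and 0.12
- ram (a joint): how far the spindle with platen and handle has come down, m: 0 = raised fully (platen's underside 122 mm above the bench), at most 0.085. When the handle is free, the spindle (0.8 kg together with platen and handle) falls unless held, for the slide's drag is only about 1 N; when locked it stays where it is, up to about 35 N. It starts raised, between 0 and 0.012
- handle_grip (a point): middle of the black wing handle on top of the spindle: a bar with rounded ends 104 mm long (its y axis), 32 mm thick (its x axis, the way to grip it) and 30 mm tall, flat-sided, this point at its centre, on the spindle's axis. It lies 188 mm above the platen's underside, and comes down with the spindle. Nothing but the thin spindle is below it down to the crosshead's boss
- platen: aluminium pressing plate 100 x 130 x 12 mm under the crosshead, moving up and down with the spindle but not turning; origin: centre of its underside
- pile: pile of pasted greyboards, about 126 x 160 mm, between two plywood boards, standing on the bed centrally under the platen. Origin: centre of its underside, 30 mm above the bench. Its height differs from job to job, from about 27 to 64 mm, and is not known. The pile is a little springy: it gives about 1 mm for every 4 N
- ink_tin: round copper-coloured ink tin with a steel lid, 84 mm across, 75 mm tall, standing beside the press; origin: centre of its underside
- paste_brush: paste brush lying on the bench beside the press; origin at its underside
- brayer: hand roller: black rubber roller 100 mm long with a wooden handle, lying beyond the press; origin at its underside

How it is judged:
By the outcome, as a careful person would: the job done as asked, in the order asked, and still so for the second after the job is handed in, with the robot touching nothing.
It also fails if it takes over 42 s, if anything falls off the work surface, if the arm or the gripper's body presses on something with over 40 N, if the wrist force passes 120 N, or if a joint passes its speed limit or range.

## Working session

There is one attempt and no reset: what is moved stays moved. The work goes in short steps, Python scripts to look and compute and a tool call to move; the robot and the scene stay as the last step left them, time stands still between calls to the robot, and variables do not carry over. Pictures are saved under pics/ and viewed, and the job is handed in when it is done.

Besides the shell and the picture viewer there is one more tool, called after "Request:" in YAML: its name, and indented under it one key for each argument. step_arm: Moves the arm, as the interface text tells. Its arguments: {"type":"object","properties":{"series":{"type":"array","items":{"type":"object","properties":{"x":{"type":"number"},"y":{"type":"number"},"z":{"type":"number"},"twist":{"type":"number"},"jaw":{"type":"number"}}}}},"required":["series"]}

```bash
mkdir -p pics; ls
cat > h.py <<'E'
import numpy as np, cv2
from workcell import bot
def snap(n,f):
    p,d=bot.camera(n); cv2.imwrite(f'pics/{f}.png',cv2.cvtColor(p,cv2.COLOR_RGB2BGR)); np.save(f'pics/{f}.npy',d); return p,d
def w(info,u,v,d):
    K=np.array(info['camera_matrix']);D=np.array(info['D'],float)
    n=cv2.undistortPoints(np.array([[[u,v]]],float),K,D)[0,0]
    return np.array(info['R']).T@(np.array([n[0]*d,n[1]*d,d])-np.array(info['t']))
E
python3 - <<'E'
from h import *
print(bot.get_obs())
for n in('scene','top'): snap(n,n+'0'); print(bot.camera_info(n))
E
```

```text
pics
{'clock': 0.0, 'joint_pos': array([-1.21300442e+00,  2.41431334e-01,  3.68454416e-03,  1.33517735e+00,
        4.42323780e-06,  1.57079242e+00]), 'joint_vel': array([-0.00052287, -0.00125716,  0.00083306,  0.00148757, -0.00029766,
        0.00114365]), 'tau': array([-1.27563540e-03, -3.72319508e+01,  2.52406669e+01,  1.70380605e-02,
       -9.52630171e-05, -9.24559544e-06]), 'eef_pos': array([ 0.17487953, -0.46773356,  0.23038864]), 'tool_rot': array([ 0.40347748,  0.58160969, -0.40261729,  0.58037523]), 'ft_force': array([-0.06918355, -0.14900691, -0.56033293]), 'ft_torque': array([0.01813238, 0.01117681, 0.05671677]), 'grip_width': 0.08545175407435801}
{'camera_matrix': array([[440.73866614,   0.        , 259.46025893],
       [  0.        , 440.73866614, 195.44640443],
       [  0.        ,   0.        ,   1.        ]]), 'D': array([-0.0980137,  0.       ,  0.       ,  0.       ,  0.       ]), 'R': array([[-0.73389558,  0.67910591, -0.01457519],
       [ 0.50942081,  0.5360733 , -0.67313881],
       [-0.44931917, -0.5014385 , -0.73937251]]), 't': array([ 0.42279768, -0.22110112,  1.61163622])}
{'camera_matrix': array([[403.92212047,   0.        , 250.54085236],
       [  0.        , 403.92212047, 196.60651842],
       [  0.        ,   0.        ,   1.        ]]), 'D': array([-0.12987197,  0.        ,  0.        ,  0.        ,  0.        ]), 'R': array([[-0.00729248, -0.99979842, -0.01870672],
       [-0.98598738,  0.01030706, -0.16650123],
       [ 0.16666048,  0.01723038, -0.98586378]]), 't': array([0.09454868, 0.66369938, 1.14682916])}
```

View pics/scene0.png

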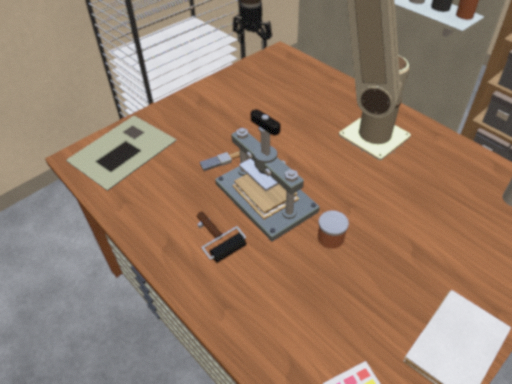

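View pics/top0.png

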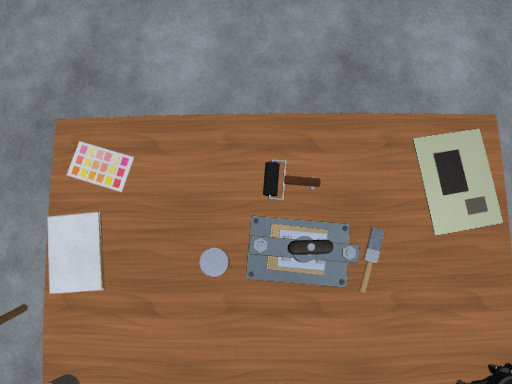

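The scene view shows the black wing handle at about (265,121) on the raised spindle. In the top view it is at (310,247), with the crosshead running left to right, the tin at (213,262), the brush at (373,250) and the brayer at (285,180). I'll enlarge both views.

Run:
```python
from h import *
a=cv2.imread('pics/top0.png')[205:295,235:395]; cv2.imwrite('pics/topc.png',cv2.resize(a,None,fx=5,fy=5,interpolation=2))
a=cv2.imread('pics/scene0.png')[95:245,200:350]; cv2.imwrite('pics/scc.png',cv2.resize(a,None,fx=4,fy=4,interpolation=2))
i=bot.camera_info('top'); d=np.load('pics/top0.npy')
p=cv2.cvtColor(cv2.imread('pics/top0.png'),cv2.COLOR_BGR2RGB)
pts=[]
for v in range(225,270):
  for u in range(270,350):
    if p[v,u].max()<60 and d[v,u]>0:
      q=w(i,u,v,d[v,u])
      if q[2]>.25: pts.append(q)
pts=np.array(pts); print(len(pts),pts.min(0),pts.max(0),np.median(pts,0))
top=pts[pts[:,2]>np.median(pts[:,2])-.006]
xy=top[:,:2].astype(np.float32); print(cv2.minAreaRect(xy))
for u,v in [(261,244),(350,252),(255,220),(347,225),(341,282),(252,276)]: print(u,v,w(i,u,v,np.median(d[v-1:v+2,u-1:u+2])))
```

```text
427 [ 0.48745449 -0.10093534  0.30026279] [ 5.18832605e-01 -3.99993436e-04  3.23784757e-01] [ 0.50531865 -0.04370848  0.3196497 ]
((0.5036149024963379, -0.05069843679666519), (0.1005731150507927, 0.02985830418765545), 89.26348114013672)
261 244 [0.51610806 0.06019782 0.20541132]
350 252 [ 0.492779   -0.16738703  0.20653259]
255 220 [0.59679249 0.07616346 0.03443015]
347 225 [ 0.57905205 -0.20189135  0.02904483]
341 282 [ 0.40970162 -0.17603776  0.03590727]
252 276 [0.43050097 0.08650887 0.03225586]
```

View pics/topc.png

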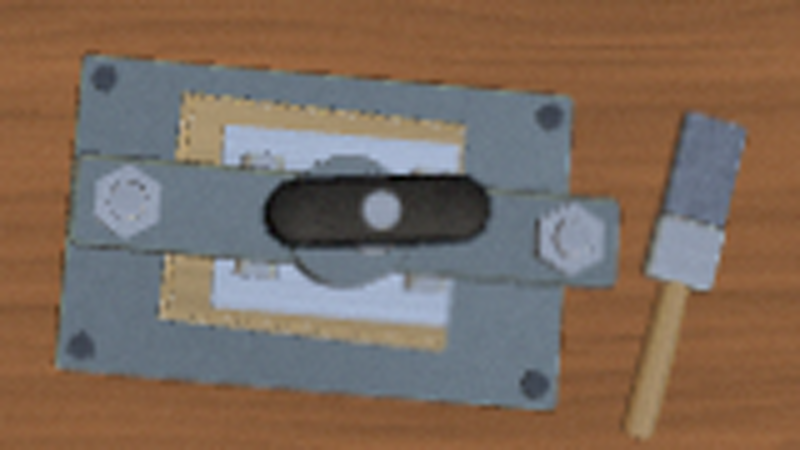

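View pics/scc.png

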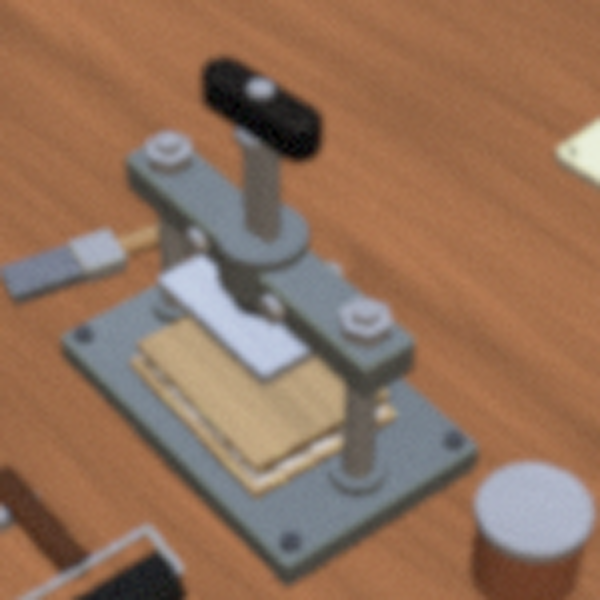

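Run:
```python
from h import *
from scipy.spatial.transform import Rotation as R
i=bot.camera_info('top'); d=np.load('pics/top0.npy')
p=cv2.imread('pics/top0.png')
pts=[]
for v in range(225,270):
  for u in range(270,350):
    if p[v,u].max()<70 and d[v,u]>0:
      q=w(i,u,v,d[v,u])
      if q[2]>.312: pts.append(q)
pts=np.array(pts); c=pts[:,:2]-pts[:,:2].mean(0); e=np.linalg.eigh(c.T@c)[1][:,1]; print(pts.mean(0),'yaw',-np.arctan(e[0]/e[1]))
j=bot.camera_info('scene'); ds=np.load('pics/scene0.npy')
for n,ii,dd,L in(('bar',i,d,[(300,247),(310,247),(320,246)]),('sc spindle top, bar',j,ds,[(265,117),(258,114),(272,123)]),('pile',j,ds,[(245,187),(255,197),(265,205),(262,200)]),('platen',j,ds,[(250,170),(264,184)]),('pile top',i,d,[(272,230),(325,231),(275,268)])):
  for u,v in L: print(n,u,v,w(ii,u,v,dd[v,u]).round(4))
o=bot.get_obs(); M=R.from_quat(o['tool_rot']).as_matrix(); print(M.round(3))
zz=M[:,2]; print('jaw yaw deg',np.degrees(np.arctan2(zz[1],zz[0])), o['eef_pos'])
```

```text
[ 0.50306985 -0.04997105  0.31958379] yaw 0.016268134557023056
bar 300 247 [ 0.5025 -0.0273  0.3227]
bar 310 247 [ 0.5022 -0.05    0.3227]
bar 320 246 [ 0.5043 -0.0733  0.3199]
sc spindle top, bar 265 117 [ 0.5057 -0.0474  0.3261]
sc spindle top, bar 258 114 [ 0.5078 -0.0726  0.3233]
sc spindle top, bar 272 123 [ 0.505  -0.0213  0.3205]
pile 245 187 [ 0.5545 -0.0879  0.0599]
pile 255 197 [ 0.5617 -0.034   0.0626]
pile 265 205 [0.5603 0.0085 0.0601]
pile 262 200 [ 0.5543 -0.011   0.062 ]
platen 250 170 [ 0.5369 -0.0813  0.1262]
platen 264 184 [ 0.5487 -0.0075  0.13  ]
pile top 272 230 [0.5662 0.0255 0.0343]
pile top 325 231 [ 0.559  -0.1285  0.0638]
pile top 275 268 [0.4534 0.0183 0.0354]
[[-0.001  0.937  0.35 ]
 [ 0.002  0.35  -0.937]
 [-1.     0.    -0.002]]
jaw yaw deg -69.4989240788127 [ 0.17491007 -0.46781832  0.23052446]
```

The measurements agree with the given sizes:
- **Bar:** centre about (0.503, -0.050), top at about 0.321, so its centre is at z ≈ 0.306.
- **Handle:** bar yaw is about +1° and crosshead yaw about -5.9°, so the handle is at about 0.12.
- **Pile:** top at about 0.061.
- **Platen:** underside at about 0.117, so roughly 56 mm of travel to the pile.

I'll move to a point above the handle.

Request:
step_arm:
  series:
    - {"x": 1,"y": 1.5,"z": 3.5,"twist": 5}
    - {"x": 3,"y": 4,"z": 7,"twist": 12}
    - {"x": 5,"y": 6.5,"z": 10,"twist": 19}
    - {"x": 7.5,"y": 9.5,"z": 12,"twist": 26}
    - {"x": 10,"y": 12.5,"z": 14,"twist": 33}
    - {"x": 12.5,"y": 16,"z": 14,"twist": 40}
    - {"x": 15,"y": 19,"z": 14,"twist": 46}
    - {"x": 17.5,"y": 22,"z": 14,"twist": 52}
    - {"x": 20,"y": 25.5,"z": 14,"twist": 58}
    - {"x": 22.5,"y": 28.5,"z": 14,"twist": 64}

```text
$.series[0]: bad value
```

Request:
step_arm:
  series:
    - {"x": 1,"y": 1.5,"z": 3.5,"twist": 5,"jaw": 8.5}
    - {"x": 3,"y": 4,"z": 7,"twist": 12,"jaw": 8.5}
    - {"x": 5,"y": 6.5,"z": 10,"twist": 19,"jaw": 8.5}
    - {"x": 7.5,"y": 9.5,"z": 12,"twist": 26,"jaw": 8.5}
    - {"x": 10,"y": 12.5,"z": 14,"twist": 33,"jaw": 8.5}
    - {"x": 12.5,"y": 16,"z": 14,"twist": 40,"jaw": 8.5}
    - {"x": 15,"y": 19,"z": 14,"twist": 46,"jaw": 8.5}
    - {"x": 17.5,"y": 22,"z": 14,"twist": 52,"jaw": 8.5}
    - {"x": 20,"y": 25.5,"z": 14,"twist": 58,"jaw": 8.5}
    - {"x": 22.5,"y": 28.5,"z": 14,"twist": 64,"jaw": 8.5}

```text
clock: 0.93
eef_pos: [0.3968, -0.1853, 0.3705]
tool_rot: [0.032, 0.707, -0.032, 0.706]
ft_force: [1.2, 0.1, -0.5]
grip_width: 0.0847
```

Request:
step_arm:
  series:
    - {"x": 2.5,"y": 3,"z": 0,"twist": 3,"jaw": 8.5}
    - {"x": 5,"y": 6.4,"z": 0,"twist": 6,"jaw": 8.5}
    - {"x": 7.5,"y": 9.6,"z": 0,"twist": 6,"jaw": 8.5}
    - {"x": 9.5,"y": 12,"z": 0,"twist": 6,"jaw": 8.5}
    - {"x": 10.6,"y": 13.5,"z": 0,"twist": 6,"jaw": 8.5}
    - {"x": 10.6,"y": 13.5,"z": 0,"twist": 6,"jaw": 8.5}
    - {"x": 10.6,"y": 13.5,"z": 0,"twist": 6,"jaw": 8.5}

```text
clock: 1.52
eef_pos: [0.5029, -0.0494, 0.3695]
tool_rot: [-0.006, 0.709, 0.006, 0.706]
ft_force: [0.2, -0.9, 0.1]
grip_width: 0.0848
```

Run:
```python
from h import *
from scipy.spatial.transform import Rotation as R
o=bot.get_obs(); T=np.eye(4);T[:3,:3]=R.from_quat(o['tool_rot']).as_matrix();T[:3,3]=o['eef_pos']
i=bot.camera_info('wrist'); p,d=snap('wrist','wr1')
print(o['eef_pos'],np.degrees(np.arctan2(T[1,2],T[0,2])),o['joint_pos'],o['ft_force'],o['ft_torque'])
C=T@np.array(i['mount']); K=np.array(i['camera_matrix'])
vv,uu=np.mgrid[0:384,0:512]
n=cv2.undistortPoints(np.stack([uu,vv],-1).reshape(-1,1,2).astype(float),K,np.array(i['D'],float))[:,0].reshape(384,512,2)
X=np.stack([n[...,0]*d,n[...,1]*d,d],-1)@C[:3,:3].T+C[:3,3]
m=(d>0)&(X[...,2]>.312)&(X[...,2]<.33)&(abs(X[...,0]-.503)<.04)&(abs(X[...,1]+.05)<.07)
q=X[m]; c=q[:,:2].astype(np.float32); print(m.sum(),np.median(q,0),q.min(0),q.max(0),cv2.minAreaRect(c))
```

```text
[ 0.50290393 -0.04942019  0.36947862] 0.9238998229315554 [-9.75870689e-02  2.44608383e-01  3.65282974e-01  1.69574214e+00
 -6.12818803e-04  1.45708520e+00] [ 0.17690494 -0.86999181  0.14639545] [-0.01155659  0.00627659  0.01090968]
6718 [ 0.50139065 -0.0472552   0.32130303] [ 0.48500393 -0.10387022  0.31205277] [ 0.5176718  -0.0018233   0.32695782] ((0.5013973116874695, -0.05281221494078636), (0.03206701576709747, 0.10202609747648239), 0.8116231560707092)
```

View pics/wr1.png

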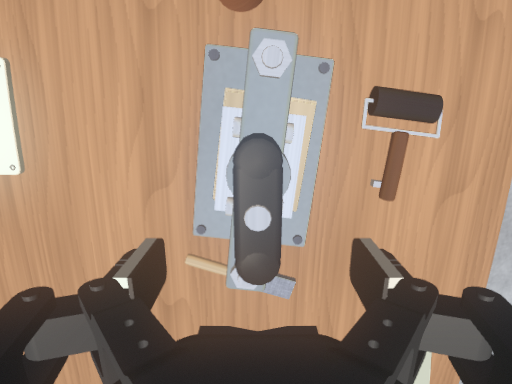

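The wrist view shows the bar centred at (258,210) between the open fingers, clear on both sides. It measures 32 x 102 mm with yaw 0.8° and centre about (0.502, -0.052), which matches the earlier measurement. I'll descend and grip.

Request:
step_arm:
  series:
    - {"x": -0.1,"y": -0.25,"z": -2.5,"twist": 0,"jaw": 8.5}
    - {"x": -0.1,"y": -0.25,"z": -5,"twist": 0,"jaw": 8.5}
    - {"x": -0.1,"y": -0.25,"z": -7,"twist": 0,"jaw": 8.5}
    - {"x": -0.1,"y": -0.25,"z": -8.4,"twist": 0,"jaw": 7}
    - {"x": -0.1,"y": -0.25,"z": -8.4,"twist": 0,"jaw": 5.5}
    - {"x": -0.1,"y": -0.25,"z": -8.4,"twist": 0,"jaw": 4}
    - {"x": -0.1,"y": -0.25,"z": -8.4,"twist": 0,"jaw": 4}

```text
clock: 2.15
eef_pos: [0.5016, -0.0536, 0.2872]
tool_rot: [-0.005, 0.708, 0.004, 0.706]
ft_force: [-0.4, 0.4, -0.3]
grip_width: 0.0406
```

Request:
step_arm:
  series:
    - {"x": 0,"y": 0.1,"z": -0.1,"twist": 0,"jaw": 3}
    - {"x": 0,"y": 0.1,"z": -0.1,"twist": 0,"jaw": 2.5}
    - {"x": 0,"y": 0.1,"z": -0.1,"twist": 0,"jaw": 2.5}
    - {"x": 0,"y": 0.1,"z": -0.1,"twist": 0,"jaw": 2.5}
    - {"x": 0,"y": 0.1,"z": -0.1,"twist": 0,"jaw": 2.5}

```text
clock: 2.57
eef_pos: [0.5024, -0.0532, 0.2878]
tool_rot: [-0.005, 0.707, 0.004, 0.708]
ft_force: [0.6, -2.7, 5.6]
grip_width: 0.031
```

Run:
```python
from h import *
from scipy.spatial.transform import Rotation as R
o=bot.get_obs(); M=R.from_quat(o['tool_rot']).as_matrix()
print(o['eef_pos'],np.degrees(np.arctan2(M[1,2],M[0,2])),o['ft_force'],o['ft_torque'],o['grip_width'])
snap('scene','g1');a=cv2.imread('pics/g1.png')[85:245,200:360]; cv2.imwrite('pics/g1c.png',cv2.resize(a,None,fx=3.5,fy=3.5,interpolation=2))
```

```text
[ 0.50241898 -0.05317064  0.2878236 ] 0.7332061088696087 [ 0.62838433 -2.74793908  5.62729396] [-0.42158283  0.15237637  0.02305002] 0.031040931995814102
```

View pics/g1c.png

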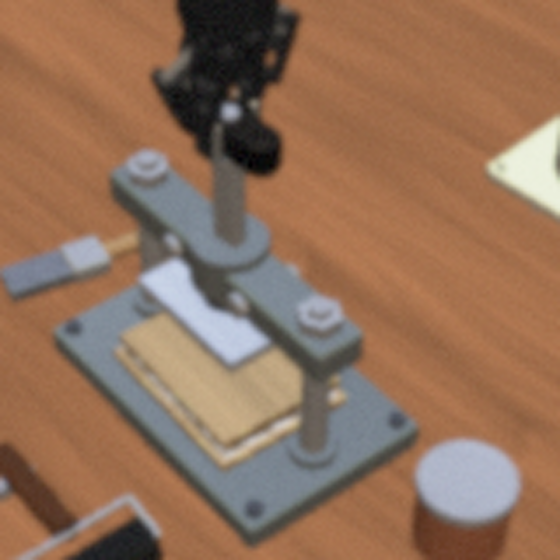

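The handle is gripped at an opening of 31 mm. Next I'll break it loose counter-clockwise in moderate steps.

Request:
step_arm:
  series:
    - {"x": 0,"y": 0,"z": 0,"twist": 3,"jaw": 2.5}
    - {"x": 0,"y": 0,"z": 0,"twist": 6,"jaw": 2.5}
    - {"x": 0,"y": 0,"z": 0,"twist": 9,"jaw": 2.5}
    - {"x": 0,"y": 0,"z": 0,"twist": 12,"jaw": 2.5}
    - {"x": 0,"y": 0,"z": 0,"twist": 15,"jaw": 2.5}

```text
clock: 3.03
eef_pos: [0.5026, -0.0532, 0.2878]
tool_rot: [-0.098, 0.7, 0.097, 0.701]
ft_force: [1.5, -0.7, -0.1]
grip_width: 0.0313
```

```bash
cat >> h.py <<'E'
from scipy.spatial.transform import Rotation as R
def st():
    o=bot.get_obs(); M=R.from_quat(o['tool_rot']).as_matrix()
    print(o['clock'],o['eef_pos'].round(4),'yaw',np.degrees(np.arctan2(M[1,2],M[0,2])).round(2),'tilt',M[:2,0].round(3),o['ft_force'].round(2),o['ft_torque'].round(3),o['grip_width'].round(4),o['joint_pos'].round(2))
E
python3 -c "
from h import *
st()"
```

```text
Traceback (most recent call last):
  File "h.py", line 12, in st
    print(o['clock'],o['eef_pos'].round(4),'yaw',np.degrees(np.arctan2(M[1,2],M[0,2])).round(2),'tilt',M[:2,0].round(3),o['ft_force'].round(2),o['ft_torque'].round(3),o['grip_width'].round(4),o['joint_pos'].round(2))
                                                                                                                                                                       ^^^^^^^^^^^^^^^^^^^^^
AttributeError: 'float' object has no attribute 'round'
```

```bash
sed -i "s/o\['grip_width'\].round(4)/round(o['grip_width'],4)/" h.py
python3 -c "
from h import *
st()"
```

```text
3.0333 [ 0.5026 -0.0532  0.2878] yaw 15.89 tilt [ 0.002 -0.002] [ 1.45 -0.71 -0.09] [-0.25  -0.058  0.113] 0.0313 [-0.1   0.23  0.14  1.48 -0.    1.19]
```

Run:
```python
from h import *
snap('wrist','wr2');snap('scene','g2');a=cv2.imread('pics/g2.png')[85:185,210:310]; b=cv2.resize(cv2.imread('pics/wr2.png'),(400,300)); a=cv2.resize(a,(300,300),interpolation=2); cv2.imwrite('pics/g2c.png',np.hstack([a,b]))
st()
```

```text
3.1333 [ 0.5028 -0.0532  0.2878] yaw 15.77 tilt [ 0.002 -0.002] [ 2.64 -0.67 -0.05] [-0.311 -0.033  0.187] 0.0314 [-0.1   0.23  0.14  1.48 -0.    1.19]
```

View pics/g2c.png

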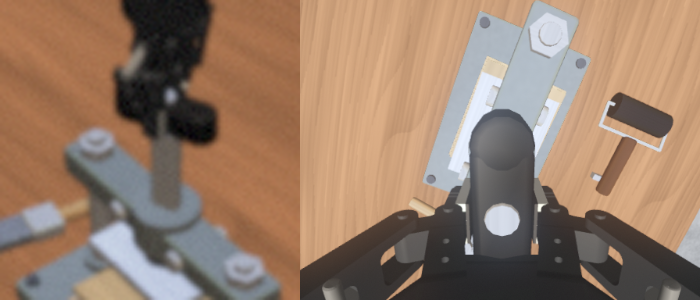

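The wrist view shows the bar still square in the jaws at (500,190) with the crosshead now skewed, so the handle is turning with the gripper. It is at about 0.38 rad, so I'll carry on past the release.

Request:
step_arm:
  series:
    - {"x": 0,"y": 0,"z": 0,"twist": 4,"jaw": 2.5}
    - {"x": 0,"y": 0,"z": 0,"twist": 8,"jaw": 2.5}
    - {"x": 0,"y": 0,"z": 0,"twist": 12,"jaw": 2.5}
    - {"x": 0,"y": 0,"z": 0,"twist": 16,"jaw": 2.5}
    - {"x": 0,"y": 0,"z": 0,"twist": 20,"jaw": 2.5}
    - {"x": 0,"y": 0,"z": 0,"twist": 24,"jaw": 2.5}
    - {"x": 0,"y": 0,"z": 0,"twist": 28,"jaw": 2.5}
    - {"x": 0,"y": 0,"z": 0,"twist": 32,"jaw": 2.5}
    - {"x": 0,"y": 0,"z": 0,"twist": 32,"jaw": 2.5}

```text
clock: 3.88
eef_pos: [0.503, -0.0529, 0.2864]
tool_rot: [-0.287, 0.646, 0.286, 0.647]
ft_force: [4.5, -0.1, -8.1]
grip_width: 0.0315
```

Run:
```python
from h import *
st(); snap('wrist','wr3')
```

```text
3.8833 [ 0.503  -0.0529  0.2864] yaw 47.78 tilt [0.002 0.   ] [ 4.51 -0.08 -8.06] [-0.222 -0.822  0.062] 0.0315 [-0.1   0.23  0.14  1.47  0.    0.63]
```

View pics/wr3.png

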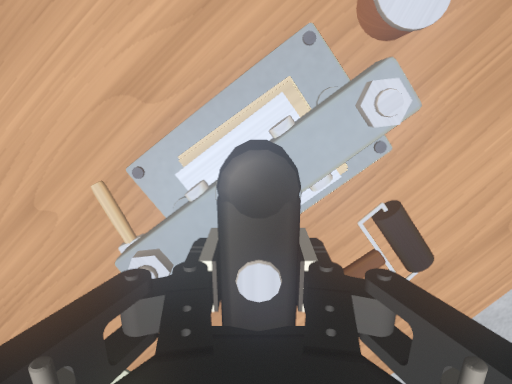

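The force reads -8 N, so the handle is free (about 0.94 rad) and I'm carrying the platen. The bar is still square in the jaws. Contact should come near TCP z ≈ 0.23, so I'll go quickly to about 15 mm short of that and then slow down.

Request:
step_arm:
  series:
    - {"x": 0,"y": 0,"z": -0.2,"twist": 0,"jaw": 2.5}
    - {"x": 0,"y": 0,"z": -0.6,"twist": 0,"jaw": 2.5}
    - {"x": 0,"y": 0,"z": -1.1,"twist": 0,"jaw": 2.5}
    - {"x": 0,"y": 0,"z": -1.6,"twist": 0,"jaw": 2.5}
    - {"x": 0,"y": 0,"z": -2.1,"twist": 0,"jaw": 2.5}
    - {"x": 0,"y": 0,"z": -2.6,"twist": 0,"jaw": 2.5}
    - {"x": 0,"y": 0,"z": -3.1,"twist": 0,"jaw": 2.5}
    - {"x": 0,"y": 0,"z": -3.5,"twist": 0,"jaw": 2.5}
    - {"x": 0,"y": 0,"z": -3.8,"twist": 0,"jaw": 2.5}
    - {"x": 0,"y": 0,"z": -3.8,"twist": 0,"jaw": 2.5}

```text
clock: 4.77
eef_pos: [0.5031, -0.0529, 0.2476]
tool_rot: [-0.286, 0.646, 0.285, 0.647]
ft_force: [4.4, 0.1, -8.5]
grip_width: 0.0312
```

Run:
```python
from h import *
st(); _,ds=snap('scene','g3'); st()
j=bot.camera_info('scene')
for u,v in [(250,180),(252,184),(245,187),(255,197),(262,200),(260,192)]: print(u,v,w(j,u,v,ds[v,u]).round(4))
a=cv2.imread('pics/g3.png')[105:245,200:340]; cv2.imwrite('pics/g3c.png',cv2.resize(a,None,fx=4,fy=4,interpolation=2))
```

```text
4.7667 [ 0.5031 -0.0529  0.2476] yaw 47.64 tilt [0.001 0.   ] [ 4.43  0.09 -8.49] [-0.236 -0.916 -0.028] 0.0312 [-0.11  0.24  0.05  1.38  0.    0.63]
4.8167 [ 0.5031 -0.0529  0.2479] yaw 47.64 tilt [0.001 0.   ] [ 4.06 -0.35 -9.52] [-0.265 -0.848 -0.024] 0.031 [-0.11  0.24  0.05  1.38  0.    0.63]
250 180 [ 0.5418 -0.0775  0.0897]
252 184 [ 0.5508 -0.0584  0.093 ]
245 187 [ 0.5549 -0.0874  0.0607]
255 197 [ 0.5601 -0.0359  0.0598]
262 200 [ 0.5532 -0.0123  0.0601]
260 192 [ 0.5544 -0.0192  0.091 ]
```

View pics/g3c.png

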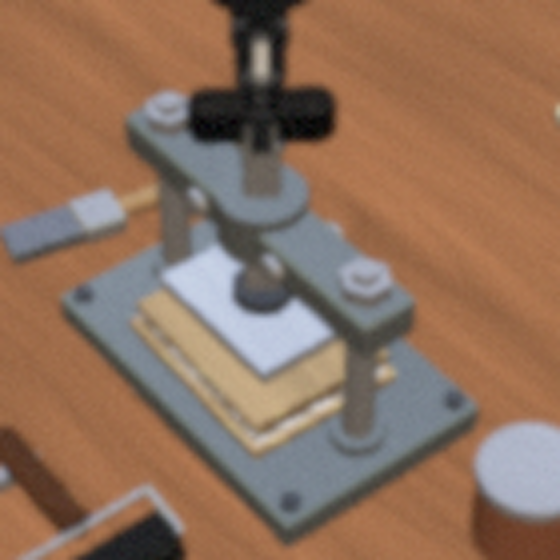

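The platen has come down with the spindle. Its underside is at about 0.079 and the pile top at 0.060, so the gap is about 19 mm. I'll continue slowly.

Request:
step_arm:
  series:
    - {"x": 0,"y": 0,"z": -0.2,"twist": 0,"jaw": 2.5}
    - {"x": 0,"y": 0,"z": -0.45,"twist": 0,"jaw": 2.5}
    - {"x": 0,"y": 0,"z": -0.7,"twist": 0,"jaw": 2.5}
    - {"x": 0,"y": 0,"z": -0.95,"twist": 0,"jaw": 2.5}
    - {"x": 0,"y": 0,"z": -1.1,"twist": 0,"jaw": 2.5}
    - {"x": 0,"y": 0,"z": -1.2,"twist": 0,"jaw": 2.5}
    - {"x": 0,"y": 0,"z": -1.2,"twist": 0,"jaw": 2.5}

```text
clock: 5.4
eef_pos: [0.5031, -0.0529, 0.2355]
tool_rot: [-0.286, 0.646, 0.286, 0.647]
ft_force: [4.8, -1.0, -8.1]
grip_width: 0.0311
```

Request:
step_arm:
  series:
    - {"x": 0,"y": 0,"z": -0.08,"twist": 0,"jaw": 2.5}
    - {"x": 0,"y": 0,"z": -0.16,"twist": 0,"jaw": 2.5}
    - {"x": 0,"y": 0,"z": -0.24,"twist": 0,"jaw": 2.5}
    - {"x": 0,"y": 0,"z": -0.3,"twist": 0,"jaw": 2.5}
    - {"x": 0,"y": 0,"z": -0.3,"twist": 0,"jaw": 2.5}

```text
clock: 5.82
eef_pos: [0.5031, -0.0529, 0.2324]
tool_rot: [-0.286, 0.646, 0.285, 0.647]
ft_force: [3.7, -0.4, -7.6]
grip_width: 0.0315
```

Request:
step_arm:
  series:
    - {"x": 0,"y": 0,"z": -0.05,"twist": 0,"jaw": 2.5}
    - {"x": 0,"y": 0,"z": -0.1,"twist": 0,"jaw": 2.5}
    - {"x": 0,"y": 0,"z": -0.15,"twist": 0,"jaw": 2.5}
    - {"x": 0,"y": 0,"z": -0.15,"twist": 0,"jaw": 2.5}

```text
clock: 6.15
eef_pos: [0.5031, -0.0529, 0.2308]
tool_rot: [-0.286, 0.646, 0.285, 0.647]
ft_force: [4.2, -0.6, -7.2]
grip_width: 0.0315
```

Request:
step_arm:
  series:
    - {"x": 0,"y": 0,"z": -0.05,"twist": 0,"jaw": 2.5}
    - {"x": 0,"y": 0,"z": -0.1,"twist": 0,"jaw": 2.5}
    - {"x": 0,"y": 0,"z": -0.1,"twist": 0,"jaw": 2.5}
    - {"x": 0,"y": 0,"z": -0.1,"twist": 0,"jaw": 2.5}

```text
clock: 6.48
eef_pos: [0.5031, -0.0529, 0.23]
tool_rot: [-0.286, 0.646, 0.285, 0.647]
ft_force: [4.2, -0.3, -5.1]
grip_width: 0.0312
```

Request:
step_arm:
  series:
    - {"x": 0,"y": 0,"z": -0.04,"twist": 0,"jaw": 2.5}
    - {"x": 0,"y": 0,"z": -0.08,"twist": 0,"jaw": 2.5}
    - {"x": 0,"y": 0,"z": -0.08,"twist": 0,"jaw": 2.5}
    - {"x": 0,"y": 0,"z": -0.08,"twist": 0,"jaw": 2.5}

```text
clock: 6.82
eef_pos: [0.5032, -0.0529, 0.2295]
tool_rot: [-0.286, 0.646, 0.285, 0.648]
ft_force: [4.0, 0.1, -2.4]
grip_width: 0.0311
```

Run:
```python
from h import *
st(); _,ds=snap('scene','g4'); st()
j=bot.camera_info('scene')
for u,v in [(250,185),(252,189),(260,192),(262,200),(255,197)]: print(u,v,w(j,u,v,ds[v,u]).round(4))
a=cv2.imread('pics/g4.png')[105:245,200:340]; cv2.imwrite('pics/g4c.png',cv2.resize(a,None,fx=4,fy=4,interpolation=2))
```

```text
6.8167 [ 0.5032 -0.0529  0.2295] yaw 47.65 tilt [0.002 0.   ] [ 3.97  0.1  -2.45] [-0.274 -0.345 -0.014] 0.0311 [-0.11  0.25  0.01  1.33  0.    0.63]
6.8667 [ 0.5032 -0.0529  0.2295] yaw 47.65 tilt [0.002 0.   ] [ 2.62  0.32 -2.42] [-0.279 -0.343 -0.091] 0.0314 [-0.1   0.25  0.01  1.33  0.    0.63]
250 185 [ 0.5457 -0.0739  0.0732]
252 189 [ 0.5522 -0.0577  0.0726]
260 192 [ 0.5416 -0.0333  0.0704]
262 200 [ 0.5579 -0.0071  0.0679]
255 197 [ 0.5613 -0.0345  0.0619]
```

View pics/g4c.png

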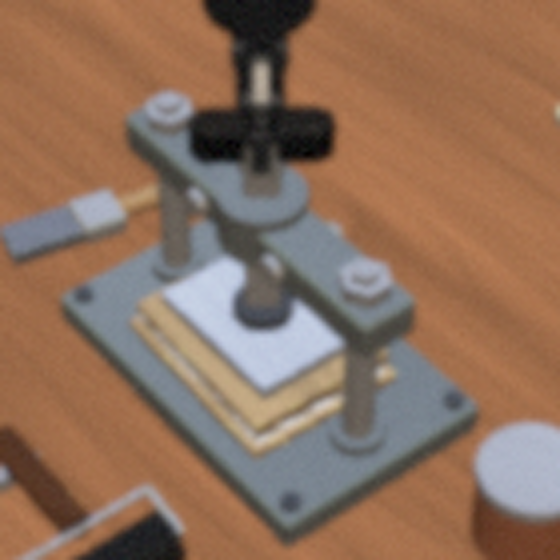

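Contact: of the roughly 8 N of weight, the hand now carries 2.4 N, so the pile takes about 5.5 N. The image shows the platen resting on the boards, its top at 0.072 against a pile top of about 0.060. Now I'll lock it by twisting back.

Request:
step_arm:
  series:
    - {"x": 0,"y": 0,"z": 0,"twist": -5,"jaw": 2.5}
    - {"x": 0,"y": 0,"z": 0,"twist": -10,"jaw": 2.5}
    - {"x": 0,"y": 0,"z": 0,"twist": -15,"jaw": 2.5}
    - {"x": 0,"y": 0,"z": 0,"twist": -20,"jaw": 2.5}
    - {"x": 0,"y": 0,"z": 0,"twist": -25,"jaw": 2.5}
    - {"x": 0,"y": 0,"z": 0,"twist": -30,"jaw": 2.5}
    - {"x": 0,"y": 0,"z": 0,"twist": -35,"jaw": 2.5}
    - {"x": 0,"y": 0,"z": 0,"twist": -40,"jaw": 2.5}
    - {"x": 0,"y": 0,"z": 0,"twist": -40,"jaw": 2.5}

```text
clock: 7.62
eef_pos: [0.5026, -0.0532, 0.2295]
tool_rot: [-0.047, 0.705, 0.046, 0.706]
ft_force: [0.9, -2.0, -1.4]
grip_width: 0.0314
```

```bash
python3 -c "
from h import *
st()"
```

```text
7.6167 [ 0.5026 -0.0532  0.2295] yaw 7.54 tilt [ 0.    -0.002] [ 0.87 -1.99 -1.42] [-0.384 -0.036 -0.32 ] 0.0314 [-0.1   0.25  0.01  1.33 -0.    1.33]
```

Request:
step_arm:
  series:
    - {"x": 0,"y": 0,"z": 0,"twist": -3,"jaw": 2.5}
    - {"x": 0,"y": 0,"z": 0,"twist": -6,"jaw": 2.5}
    - {"x": 0,"y": 0,"z": 0,"twist": -9,"jaw": 2.5}
    - {"x": 0,"y": 0,"z": 0,"twist": -11,"jaw": 2.5}
    - {"x": 0,"y": 0,"z": 0,"twist": -12.5,"jaw": 2.5}
    - {"x": 0,"y": 0,"z": 0,"twist": -12.5,"jaw": 2.5}
    - {"x": 0,"y": 0,"z": 0,"twist": -12.5,"jaw": 2.5}

```text
clock: 8.2
eef_pos: [0.5023, -0.0533, 0.2295]
tool_rot: [0.029, 0.707, -0.03, 0.706]
ft_force: [2.9, -1.3, -2.9]
grip_width: 0.0312
```

Run:
```python
from h import *
st(); snap('wrist','wr5'); st()
```

```text
8.2 [ 0.5023 -0.0533  0.2295] yaw -4.84 tilt [-0.    -0.002] [ 2.94 -1.35 -2.95] [-0.232 -0.191  0.269] 0.0312 [-0.1   0.25  0.01  1.33 -0.    1.55]
8.25 [ 0.5023 -0.0532  0.2295] yaw -4.85 tilt [-0.    -0.002] [ 0.34 -2.65 -2.19] [-0.253 -0.192  0.37 ] 0.0314 [-0.1   0.25  0.01  1.33 -0.    1.55]
```

View pics/wr5.png

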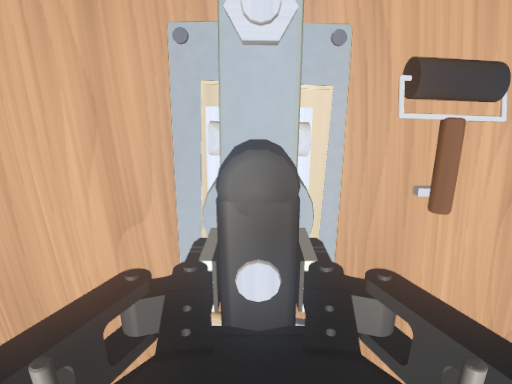

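The wrist view shows the bar (258,230) in line with the crosshead, so the handle is locked, with about 0.02 rad left. I'll release and go straight up.

Request:
step_arm:
  series:
    - {"x": 0,"y": 0,"z": 0,"twist": 0,"jaw": 4.5}
    - {"x": 0,"y": 0,"z": 0,"twist": 0,"jaw": 6.5}
    - {"x": 0,"y": 0,"z": 0,"twist": 0,"jaw": 8.5}
    - {"x": 0,"y": 0,"z": 0,"twist": 0,"jaw": 8.5}
    - {"x": 0,"y": 0,"z": 0,"twist": 0,"jaw": 8.5}
    - {"x": 0,"y": 0,"z": 0,"twist": 0,"jaw": 8.5}

```text
clock: 8.75
eef_pos: [0.5023, -0.0532, 0.2297]
tool_rot: [0.029, 0.706, -0.031, 0.706]
ft_force: [-0.6, -0.1, 0.3]
grip_width: 0.0851
```

Request:
step_arm:
  series:
    - {"x": 0,"y": 0,"z": 1,"twist": 0,"jaw": 8.5}
    - {"x": 0,"y": 0,"z": 3,"twist": 0,"jaw": 8.5}
    - {"x": 0,"y": 0,"z": 5,"twist": 0,"jaw": 8.5}
    - {"x": 0,"y": 0,"z": 7.5,"twist": 0,"jaw": 8.5}
    - {"x": 0,"y": 0,"z": 10,"twist": 0,"jaw": 8.5}
    - {"x": 0,"y": 0,"z": 12.5,"twist": 0,"jaw": 8.5}
    - {"x": -2,"y": 0,"z": 13.5,"twist": 0,"jaw": 8.5}
    - {"x": -5,"y": 0,"z": 14,"twist": 0,"jaw": 8.5}
    - {"x": -8,"y": 0,"z": 14,"twist": 0,"jaw": 8.5}
    - {"x": -8,"y": 0,"z": 14,"twist": 0,"jaw": 8.5}

```text
clock: 9.58
eef_pos: [0.418, -0.053, 0.3718]
tool_rot: [0.029, 0.706, -0.031, 0.707]
ft_force: [0.2, 0.1, 0.2]
grip_width: 0.0849
```

Run:
```python
from h import *
st(); p,d=snap('top','top6'); _,ds=snap('scene','g6')
i=bot.camera_info('top'); j=bot.camera_info('scene')
pts=[]
for v in range(225,275):
  for u in range(265,350):
    if p[v,u].max()<70 and d[v,u]>0:
      q=w(i,u,v,d[v,u])
      if .245<q[2]<.28: pts.append(q)
pts=np.array(pts); print(len(pts),np.median(pts,0)); c=pts[:,:2]-pts[:,:2].mean(0); e=np.linalg.eigh(c.T@c)[1][:,1]; print('yaw deg',np.degrees(-np.arctan(e[0]/e[1])))
for u,v in [(250,185),(252,189),(262,200),(255,197)]: print(u,v,w(j,u,v,ds[v,u]).round(4))
a=cv2.imread('pics/g6.png')[85:245,200:360]; b=cv2.imread('pics/top6.png')[150:310,190:400]
cv2.imwrite('pics/g6c.png',np.hstack([cv2.resize(a,(340,340),interpolation=2),cv2.resize(b,(446,340),interpolation=2)]))
```

```text
9.5833 [ 0.418  -0.053   0.3718] yaw -4.88 tilt [ 0.    -0.002] [0.2  0.1  0.24] [-0.002  0.024  0.004] 0.0849 [-0.12  0.07  0.16  1.66 -0.    1.53]
405 [ 0.50512073 -0.03894895  0.26145126]
yaw deg 0.45737118617861416
250 185 [ 0.5442 -0.0757  0.0708]
252 189 [ 0.5531 -0.0566  0.0741]
262 200 [ 0.5576 -0.0074  0.0675]
255 197 [ 0.5585 -0.0377  0.0572]
```

View pics/g6c.png

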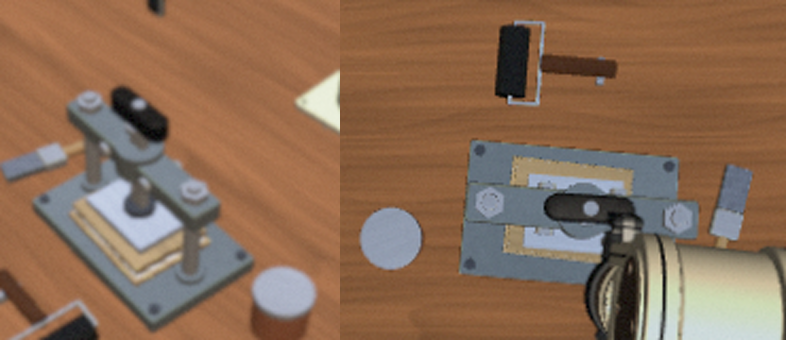

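The arm hides part of the handle in the top view, so I'll move clear for a clean check.

Request:
step_arm:
  series:
    - {"x": -1,"y": -3,"z": 0,"twist": 0,"jaw": 8.5}
    - {"x": -2,"y": -6,"z": 0,"twist": 0,"jaw": 8.5}
    - {"x": -3,"y": -9,"z": 0,"twist": 0,"jaw": 8.5}
    - {"x": -4,"y": -12,"z": 0,"twist": 0,"jaw": 8.5}
    - {"x": -5,"y": -15,"z": 0,"twist": 0,"jaw": 8.5}
    - {"x": -5,"y": -18,"z": 0,"twist": 0,"jaw": 8.5}
    - {"x": -5,"y": -21,"z": 0,"twist": 0,"jaw": 8.5}
    - {"x": -5,"y": -24,"z": 0,"twist": 0,"jaw": 8.5}
    - {"x": -5,"y": -24,"z": 0,"twist": 0,"jaw": 8.5}

```text
clock: 10.43
eef_pos: [0.3726, -0.2981, 0.3698]
tool_rot: [0.031, 0.706, -0.033, 0.707]
ft_force: [-0.3, 0.4, -0.2]
grip_width: 0.0848
```

Run:
```python
from h import *
p,d=snap('top','top7')
i=bot.camera_info('top')
pts=[]
for v in range(225,275):
  for u in range(265,350):
    if p[v,u].max()<70 and d[v,u]>0:
      q=w(i,u,v,d[v,u])
      if .245<q[2]<.28: pts.append(q)
pts=np.array(pts); print(len(pts),np.median(pts,0)); c=pts[:,:2]-pts[:,:2].mean(0); e=np.linalg.eigh(c.T@c)[1][:,1]; print('yaw deg',np.degrees(-np.arctan(e[0]/e[1])),pts.min(0),pts.max(0))
b=cv2.imread('pics/top7.png')[205:295,235:395]
cv2.imwrite('pics/t7c.png',cv2.resize(b,None,fx=5,fy=5,interpolation=2))
```

```text
462 [ 0.50286254 -0.04636675  0.26131377]
yaw deg -3.608463861646996 [ 0.48543623 -0.09942502  0.24617738] [ 5.20048358e-01 -2.54873573e-04  2.67485249e-01]
```

View pics/t7c.png

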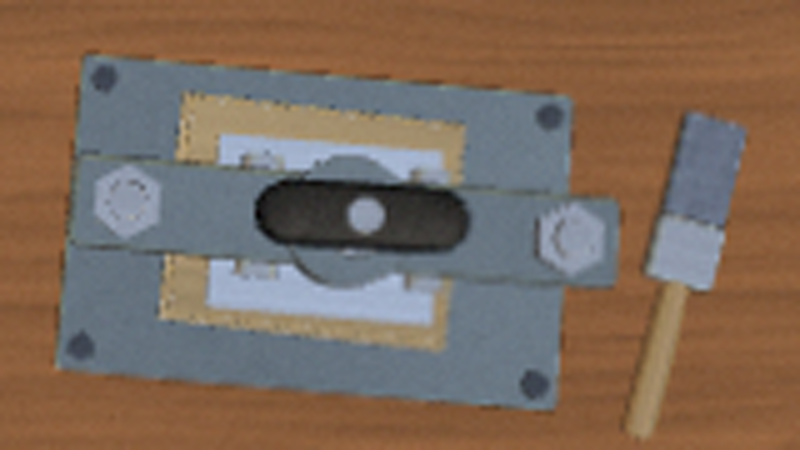

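The handle is within about 2° of the crosshead line, so it is locked. The platen is on the pile, the bar top is at about 0.262 (down 58 mm), and the press and brush sit where they were. Handing in.

```bash
python3 -c "
from h import *
st(); print(bot.job_done())"
```

```text
10.4833 [ 0.3725 -0.2959  0.37  ] yaw -5.08 tilt [ 0.002 -0.001] [-0.16 -0.06  0.13] [ 0.022 -0.06   0.044] 0.0848 [-0.67  0.18  0.28  1.67  0.    0.99]
the job is handed in; nothing more can be done
None
```

The platen is resting lightly on the pile with the handle locked again. I handed the job in at 10.5 s of the allowed 42 s.

- **Freeing it:** I gripped the wing handle and turned it counter-clockwise to about 0.94 rad. The wrist force then showed about 8 N, the weight of the freed spindle and platen.
- **Lowering:** I lowered it about 57 mm while holding on, slowing to steps of about 1 mm near the pile. I stopped when the load in the hand dropped to 2.4 N, so the pile was carrying about 5.5 N.
- **Locking:** I twisted the handle back into line with the crosshead, opened the fingers and moved the arm clear.

**Last checks**
- **Handle angle:** it is within about 1–2° of the crosshead line, roughly 0.02–0.04 rad. The gripper's yaw (-4.9°) and the camera fit (-3.6°) disagree by about 1°, but both are far inside the locked range.
- **Platen:** it still measured at its contact height after release, within the camera's few millimetres of noise.
- **Surroundings:** the tin, brush and brayer looked undisturbed in the pictures, and nothing was touching the robot.

One reading was lower than expected: the wrist torque while breaking the handle loose was about 0.1–0.2 N m, against the stated 0.9. The wrist pictures showed the handle turning with the gripper, without slipping.

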